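Cam-lock the specimen carrier

TASK

Lock the specimen carrier to its base: turn the cam disc until its mouth faces the carrier's bolt, slide the carrier along its slideway until the bolt's pin is in the mouth, then turn the cam clockwise, about half a turn, so that its hook draws the carrier in against the stop. Feel for where it comes tight, leave it firmly tight but do not force anything, let go, and do not disturb the three small things standing beside it.

Things in the scene. Friction and masses are not known exactly. Their poses are not given: they have to be found in the camera images.
- lock_base: fixed aluminium plate 212 x 84 x 8 mm on the table; origin on the cam's vertical axis at table height; +x points from the carrier to the cam, y to the left of that, z up. Slideway: track along x between two rails (inner faces y = +-21.5 mm, tops 18.5 mm above the table) from x = -164 to -56 mm.
- stop_line (a point): point on the base between the two dark stop posts at the slideway's end, 46.5 mm before the cam axis, 8 mm above the table. The posts (y = +-11 to 20 mm, tops 36 mm above the table) are what the carrier's front face comes tight against; their faces are set differently every time, 44 to 49 mm before the axis.
- cam (a joint): angle of the cam disc (rad), 0 = mouth faces the carrier (base's -x), growing clockwise seen from above; starts between -0.95 and -0.45, range -1.2 to 4.2. Turning it freely takes 0.08 N m (friction; read it creeping forward). The stop posts give 1 mm per 20 N: once they are met (1.8 to 3.2 rad) the pull grows by about 60 N a rad, the torque 0.005 N m per N. 20 N is right, 40 N too much. It stays when let go.
- cam_mouth (a point): middle of the cam's mouth, on the disc's top, 33 mm from the axis. The cam is a steel disc 76 mm across, 22.5 to 33 mm above the table; a spiral slot cut through it opens at the rim (mouth, 18 mm wide). The pin goes in with the mouth within 0.12 rad of facing it. Turned clockwise the hook takes the pin and draws it 4 mm per rad towards the axis.
- cam_grip (a point): centre of the upright dark grip bar on the cam, on the cam's axis, 48.5 mm above the table. Bar 38 mm long, 12 mm thick, 36 to 63 mm above the table; the point's x axis lies along the bar (pointing away from the mouth) and turns with the cam. Fingers may go down to 38 mm above the table beside it.
- carrier_grip (a point): centre of the grip block on the loose carrier: 34 mm along x, 28 mm across y, 24 to 54 mm above the table; take it across y, fingers down to 27 mm above the table. A small V block on it reaches 76 mm. Site axes as the carrier's: x towards the cam.
- carrier: loose carrier, 280 to 440 g, grey, foot 60 x 40 x 16 mm standing in the slideway (1.5 mm play each side); origin at the centre of its underside, x towards the cam. Front face: plate 40 mm wide, 31 mm high, at x = +30 mm, it meets the stop posts; the 8 mm bolt comes out of it 17 mm above the table.
- bolt_pin (a point): top of the upright steel pin, 8 mm thick, at the end of the carrier's bolt, 58.5 mm ahead of the carrier's origin. Home in the mouth it stands 25.5 to 27 mm from the cam's axis, against the hub; further in only the turning cam can draw it.
- vial: bystander: screw-cap vial with a green cap, 20 x 20 x 48 mm, standing left of the base
- collet: bystander: metal collet holder, 24 x 24 x 42 mm, standing right of the base
- lens_cap: bystander: black lens cap, 36 x 36 x 15 mm, lying right of the base
There are look-alikes about, which are no part of the job. There is more than one size of the carrier; the job needs the smaller.

How it is judged:
By the outcome, as a careful person would: the job done as asked, in the order asked, and still so for the second after the job is handed in, with the robot touching nothing.
It also fails if it takes over 72 s, if anything falls off the work surface, if the arm or the gripper's body presses on something with over 40 N, if the wrist force passes 120 N, or if a joint passes its speed limit or range.

ROBOT

A 6-joint arm with a two-finger parallel gripper is mounted at the origin on a cart in front of the work surface, level with it; the furniture and walls round the work are solid. World frame = base frame: x ahead of the robot, y to its left, z up, the work surface at z = 0. Lengths are in m, angles in rad, forces in N, time in s.
With the tool pointing down it reaches from about 0.3 to 0.875 m from the base axis. Payload 6.4 kg.
Tool frame: the origin (TCP) lies at the centre of the arm's flange, where the gripper is bolted on; the fingertips stand 173 mm ahead of it and the grasp point (between the pads) lies ctrl.grip_point_offset ahead of it (ctrl.grip_point_offset is the distance from the TCP to the grasp point, in m); z points along the fingers, y is the direction in which the jaws open and shut (so a half turn about z gives the same grasp; the last joint's range is limited). The gripper opens to 85 mm and grips with 20 to 120 N. Pads are 22 mm wide; open, the fingers measure 114 mm over their backs; the gripper's body (76 mm by 85 mm) begins 54 mm behind the grasp point. The pads swing forward as they close: fully open they stand 13 mm farther back than shut.
Start: joints at [-1.405, 0.181, 1.607, -0, 1.354, -0.206], TCP at [0.209, -0.536, 0.405] pointing down, gripper open.
Joint ranges: [-2.99, 2.99], [-0.89, 2.07], [0.3, 2.58], [-1.14, 4.28], [0, 2.63], [-3.12, 3.12]. Speed limits (rad/s): [2.57, 2.57, 3.01, 3.14, 3.14, 3.14].

INTERFACE

Orientations are given as a unit quaternion [w, x, y, z].
In Python, from bench import ctrl, cams, boxes_of, landmark_of gives the robot as it stands.
- The arm moves only by the shell command python3 -m handwheel 'ROWS'. ROWS is JSON, a list of rows, each an object with "offset": the shift along the tool's x, y, z in m, a list of three; "spin": the turn about the tool's z in degrees; "grip": the opening, from 0 (shut) to 1 (fully open). A call has 1 to 20 rows; each row is the pose to reach, as a shift and turn from the pose commanded when the call began, along the tool's axes at that moment; what a row does not reach only later rows make up. A row lasts 1/8 s, in which the tool goes at most 62.5 mm and 10.7 degrees, less where a joint would pass 70% of its speed; a pose out of reach is approached as far as the arm can. A call with a gripper value outside its range is refused whole. The fingers move at their own pace and stop on an object; the grip force is fixed at half the most. Time passes only in rows, so rows that repeat a pose let the fingers close. It gives the time, the measured TCP pose, the force and the opening at its end, in the units of the state.
- ctrl.get_obs(): the state, without advancing time (a new reading comes with each control period).
- cams.camera(name): name is "scene" or "side" or "wrist"; returns a dict with "color" (420x560x3 uint8, red, green, blue), "camera_matrix" (3x3 intrinsics, pixels), "view" (4x4, takes a point from world to camera coordinates); the wrist camera has in their place "tool_from_camera" (4x4, takes a point from camera to tool coordinates, whose origin is the TCP and whose axes are the flange's). Camera axes: x right, y up, looking along -z (the intrinsics and any distortion apply to the point x, -y, -z); pixel columns grow to the right and rows downward; lengths in m; the calibration is good to about 2 mm. A picture is of the moment at which its call begins: read the wrist's pose just before it. There is no depth.
- ctrl.hand_in(): hands the job in, once; it reports no verdict.
Trained networks look in a picture, given as the dict that the camera call returned (one of the last four; its "shot" number tells which), for a name from the list of things; names that differ only in an ending like _2 or _b are one class to them, and where a whole thing is asked for, a point or a joint stands for the part that bears it (a point fixed in the world has none). Each returns a list of dicts, best first, with "confidence" (0 to 1); they miss things now and then, are a little off and sometimes report something else, mostly with a low value. They report only what shows in the picture. A call takes as long as a camera call. They do not tell look-alikes from the thing itself.
- boxes_of(picture, thing): "uv" ([column, row] in pixels, amid what is visible of it).
- landmark_of(picture, thing): "uv" ([column, row] in pixels: a listed point, or the origin of a listed thing).
The state is a dict: "time_s": time; "q": joint angles; "dq": joint speeds; "joint_efforts": joint torques, N m; "eef_pos": TCP position; "eef_rot": TCP orientation; "wrist_force": force on the tool from outside, world axes, zero at the start; "torque": the same for the moment, N m; "opening": opening from 0.0 (shut) to 1.0 (fully open).
Only numpy, scipy, OpenCV 4.12 (cv2) and the standard library are available. Lean on these libraries where they do the work, as an engineer would, in place of code of your own. Each camera call takes 0.05 s, during which the arm holds its last target.

## Working session

There is one attempt and no reset: what is moved stays moved. The work goes in short steps, Python scripts to look and compute and a shell command to move; the robot and the scene stay as the last step left them, time stands still between calls to the robot, and variables do not carry over. Pictures are saved under pics/ and viewed, and the job is handed in when it is done.

```bash
ls; mkdir -p pics; cat > h.py <<'E'
import cv2,numpy as np
from bench import ctrl,cams,boxes_of,landmark_of
def save(p,n): cv2.imwrite('pics/'+n,cv2.cvtColor(p['color'],cv2.COLOR_RGB2BGR))
E
python3 - <<'E'
from h import *
o=ctrl.get_obs();print(o, ctrl.grip_point_offset)
for n in ['scene','side']:
    p=cams.camera(n);save(p,n+'1.png')
    print(n,[k for k in p],p['camera_matrix'].tolist(),np.round(p['view'],4).tolist())
    for t in ['cam_mouth','cam_grip','carrier_grip','bolt_pin','carrier','lock_base','stop_line']:
        print(t,[(np.round(d['uv']).tolist(),round(d['confidence'],2)) for d in landmark_of(p,t)][:5])
    for t in ['vial','collet','lens_cap','carrier','lock_base','cam']:
        print('box',t,[(np.round(d['uv']).tolist(),round(d['confidence'],2)) for d in boxes_of(p,t)][:5])
E
```

```text
pics
{'time_s': 0.0, 'q': array([-1.40523781e+00,  1.81518727e-01,  1.60800745e+00,  2.51292541e-08,
        1.35378543e+00, -2.06291884e-01]), 'dq': array([-0.00067268,  0.00046627,  0.00113425,  0.00010898,  0.0009921 ,
        0.00091428]), 'joint_efforts': array([-1.64378027e-03, -4.44873297e+01, -3.51339984e+01, -6.02784567e-04,
        9.01794643e-03,  5.93422644e-07]), 'eef_pos': array([ 0.20889835, -0.53543833,  0.40379671]), 'eef_rot': array([-8.59297460e-04,  9.82765280e-01,  1.84855798e-01,  1.75157292e-05]), 'wrist_force': array([-0.24231242, -0.10604961, -1.3333714 ]), 'torque': array([ 0.04787083,  0.02580791, -0.00031809]), 'opening': 0.996569706352344} 0.1547
scene ['color', 'camera_matrix', 'view', 'shot'] [[411.6531479771449, 0.0, 277.2192650019182], [0.0, 411.6531479771449, 212.69712687149402], [0.0, 0.0, 1.0]] [[-0.7933, -0.6085, 0.0194, 0.5044], [0.4626, -0.5818, 0.669, -0.3055], [-0.3958, 0.5397, 0.743, -0.6966], [0.0, 0.0, 0.0, 1.0]]
cam_mouth [([301.0, 198.0], 0.85)]
cam_grip [([289.0, 198.0], 0.82)]
carrier_grip [([337.0, 227.0], 0.76), ([401.0, 197.0], 0.6)]
[... 659 characters left out ...]
 0.7725, -0.1466], [-0.1339, -0.761, 0.6347, -1.1612], [0.0, 0.0, 0.0, 1.0]]
cam_mouth [([293.0, 238.0], 0.57)]
cam_grip [([302.0, 225.0], 0.8)]
carrier_grip [([243.0, 230.0], 0.97), ([224.0, 292.0], 0.55)]
bolt_pin [([276.0, 234.0], 0.94), ([212.0, 270.0], 0.83), ([268.0, 208.0], 0.38)]
carrier [([220.0, 307.0], 0.88), ([250.0, 241.0], 0.7), ([274.0, 230.0], 0.27)]
lock_base [([300.0, 238.0], 0.59), ([268.0, 207.0], 0.18)]
stop_line [([279.0, 241.0], 0.87)]
box vial [([268.0, 202.0], 0.61)]
box collet [([271.0, 274.0], 0.5)]
box lens_cap [([335.0, 275.0], 0.64)]
box carrier [([247.0, 236.0], 0.7), ([220.0, 299.0], 0.65)]
box lock_base [([284.0, 244.0], 0.7)]
box cam [([300.0, 228.0], 0.79)]
```

View pics/scene1.png

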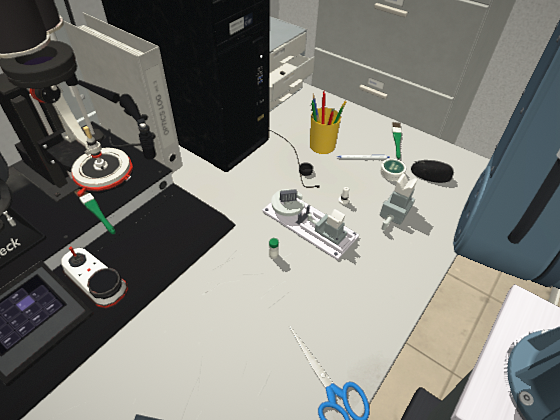

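View pics/side1.png

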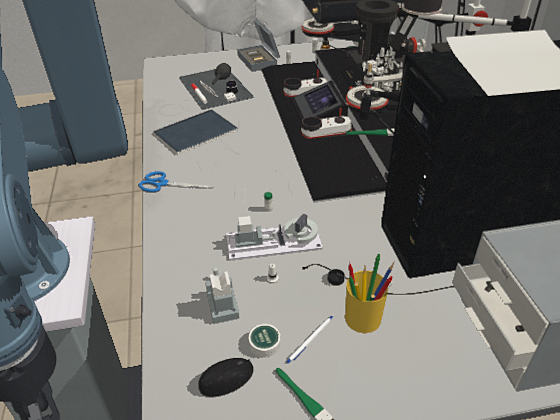

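The scene shows the base with the cam at about (289,200) and a carrier on it at (333,227). A second, larger carrier stands off the base at (398,203) in scene and (221,297) in side. I'll enlarge both and triangulate.

```bash
cat >> h.py <<'E'
def P(p):
    K=np.array(p['camera_matrix']);V=np.array(p['view']);return K@np.diag([1,-1,-1])@V[:3]
def tri(pa,ua,pb,ub):
    X=cv2.triangulatePoints(P(pa),P(pb),np.array(ua,float).reshape(2,1),np.array(ub,float).reshape(2,1));return (X[:3]/X[3]).ravel()
def ray(p,uv,z):
    M=P(p);A=np.array([M[0]-uv[0]*M[2],M[1]-uv[1]*M[2]])
    return np.linalg.solve(A[:,:2],-(A[:,2]*z+A[:,3]))
def proj(p,X):
    x=P(p)@np.append(X,1);return x[:2]/x[2]
E
python3 - <<'E'
from h import *
a=cams.camera('scene');b=cams.camera('side')
c1=cv2.resize(a['color'][150:270,240:440],None,fx=4,fy=4,interpolation=2)
c2=cv2.resize(b['color'][180:330,190:350],None,fx=4,fy=4,interpolation=2)
cv2.imwrite('pics/c1.png',c1[...,::-1]);cv2.imwrite('pics/c2.png',c2[...,::-1])
f=lambda p,t:[np.array(d['uv']) for d in landmark_of(p,t) if d['confidence']>.4]
for t in ['cam_mouth','cam_grip','stop_line','carrier_grip','bolt_pin','carrier','lock_base']:
    A=f(a,t);B=f(b,t)
    for u in A:
        for v in B:
            X=tri(a,u,b,v); e=np.linalg.norm(proj(a,X)-u)+np.linalg.norm(proj(b,X)-v)
            if e<6: print(t,u.round(1),v.round(1),X.round(4),round(e,2))
for t,z in [('vial',.024),('collet',.021),('lens_cap',.008)]:
    for p in(a,b):
        print(t,[(ray(p,d['uv'],z).round(3),round(d['confidence'],2)) for d in boxes_of(p,t)])
E
```

```text
cam_mouth [302.9 196.1] [292.9 237. ] [ 0.6089 -0.062   0.0373] 0.93
cam_grip [285.3 197.6] [302.7 222.2] [ 0.6373 -0.0277  0.0448] 1.51
stop_line [299.6 219. ] [278.9 240.9] [ 5.861e-01 -2.790e-02  1.000e-04] 4.38
carrier_grip [403.5 197. ] [222.8 294. ] [ 0.4324 -0.2     0.0422] 4.93
carrier_grip [335.2 229. ] [244.6 233.7] [ 0.5032 -0.0271  0.0348] 1.92
bolt_pin [309.8 212.6] [275.4 229.5] [ 0.5727 -0.0307  0.037 ] 2.41
bolt_pin [384.9 220.9] [213.9 268.2] [ 0.4268 -0.1164  0.0326] 0.68
carrier [328.9 234. ] [249.6 241.6] [ 0.5142 -0.0269  0.0084] 0.84
carrier [397.8 209.2] [221.4 306.5] [ 0.4297 -0.1964  0.0021] 1.11
lock_base [286.5 210.1] [301.2 240.3] [ 0.6343 -0.0346 -0.0034] 0.37
vial [(array([0.578, 0.088]), 0.78)]
vial [(array([0.57 , 0.093]), 0.68)]
collet [(array([ 0.538, -0.14 ]), 0.45)]
collet [(array([ 0.539, -0.15 ]), 0.64)]
lens_cap [(array([ 0.581, -0.02 ]), 0.59), (array([ 0.665, -0.162]), 0.46)]
lens_cap [(array([ 0.671, -0.165]), 0.71)]
```

View pics/c1.png

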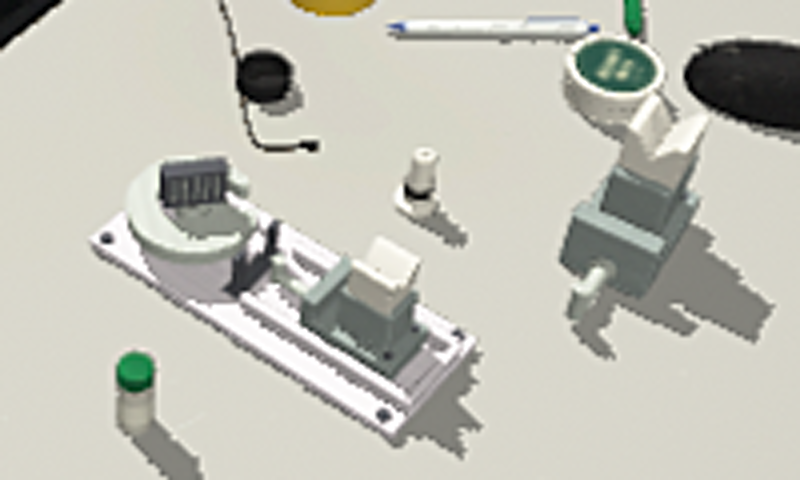

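View pics/c2.png

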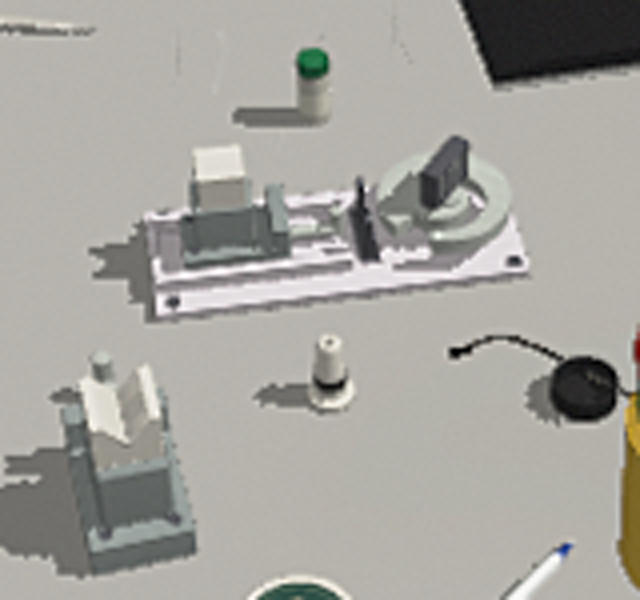

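The carrier in the slideway is the one meant. It fits the track and is visibly smaller than the tall grey one at scene (398,203), which stands off the base. The crops confirm this: it has the 40 mm front plate with bolt and pin, next to the dark posts. Next is a wrist view from above.

```bash
python3 - <<'E'
from h import *
p=cams.camera('wrist');print(np.round(p['tool_from_camera'],4).tolist(),p['camera_matrix'].tolist(),[k for k in p])
E
python3 -m handwheel '[{"offset":[0.035,-0.023,0],"spin":-10,"grip":1},{"offset":[0.07,-0.046,0],"spin":-20,"grip":1},{"offset":[0.105,-0.069,0],"spin":-30,"grip":1},{"offset":[0.14,-0.092,0],"spin":-40,"grip":1},{"offset":[0.175,-0.115,0],"spin":-50,"grip":1},{"offset":[0.21,-0.138,0],"spin":-60,"grip":1},{"offset":[0.245,-0.16,0],"spin":-70,"grip":1},{"offset":[0.28,-0.183,0],"spin":-80,"grip":1},{"offset":[0.315,-0.206,0],"spin":-90,"grip":1},{"offset":[0.35,-0.229,0],"spin":-100,"grip":1},{"offset":[0.385,-0.252,0],"spin":-110,"grip":1},{"offset":[0.42,-0.275,0],"spin":-120,"grip":1},{"offset":[0.455,-0.298,0],"spin":-130,"grip":1},{"offset":[0.49,-0.321,0],"spin":-140,"grip":1},{"offset":[0.52,-0.34,0],"spin":-150,"grip":1},{"offset":[0.52,-0.34,0],"spin":-158,"grip":1},{"offset":[0.52,-0.34,0],"spin":-158,"grip":1}]'
```

```text
[[-0.0012, 0.956, 0.2935, 0.0744], [1.0, 0.0012, 0.0003, -0.0003], [-0.0, 0.2935, -0.956, 0.0305], [0.0, 0.0, 0.0, 1.0]] [[306.1548775648924, 0.0, 280.52763506375635], [0.0, 306.1548775648924, 212.13597967767333], [0.0, 0.0, 1.0]] ['color', 'camera_matrix', 'tool_from_camera', 'shot']
time_s: 4.68
eef_pos: [0.57, -0.0296, 0.4045]
eef_rot: [-0.0, 0.006, 1.0, -0.0]
wrist_force: [-0.2, -0.6, -0.5]
opening: 1.004
```

```bash
cat >> h.py <<'E'
from scipy.spatial.transform import Rotation as R
def wcam():
    o=ctrl.get_obs();p=cams.camera('wrist')
    T=np.eye(4);q=o['eef_rot'];T[:3,:3]=R.from_quat([q[1],q[2],q[3],q[0]]).as_matrix();T[:3,3]=o['eef_pos']
    p['view']=np.linalg.inv(T@np.array(p['tool_from_camera']));return p
E
python3 - <<'E'
from h import *
p=wcam();save(p,'w1.png')
for t,z in [('cam_mouth',.033),('cam_grip',.0485),('stop_line',.008),('carrier_grip',.039),('bolt_pin',.033),('carrier',.008),('lock_base',0)]:
    print(t,[(np.round(d['uv']),round(d['confidence'],2),ray(p,d['uv'],z).round(4)) for d in landmark_of(p,t)])
E
```

```text
cam_mouth [(array([260., 223.]), 0.62, array([ 0.6124, -0.0541]))]
cam_grip [(array([284., 245.]), 0.69, array([ 0.6338, -0.0268]))]
stop_line [(array([282., 196.]), 0.92, array([ 0.5864, -0.0284]))]
carrier_grip [(array([284., 129.]), 0.71, array([ 0.5055, -0.0251])), (array([105.,  54.]), 0.64, array([ 0.4315, -0.201 ]))]
bolt_pin [(array([195.,  51.]), 0.7, array([ 0.4286, -0.1132])), (array([283., 189.]), 0.6, array([ 0.5719, -0.0271]))]
carrier [(array([282., 136.]), 0.95, array([ 0.5143, -0.027 ])), (array([133.,  60.]), 0.73, array([ 0.4317, -0.1873])), (array([177., 262.]), 0.63, array([ 0.6732, -0.1669]))]
lock_base [(array([284., 230.]), 0.96, array([ 0.6333, -0.0254]))]
```

View pics/w1.png

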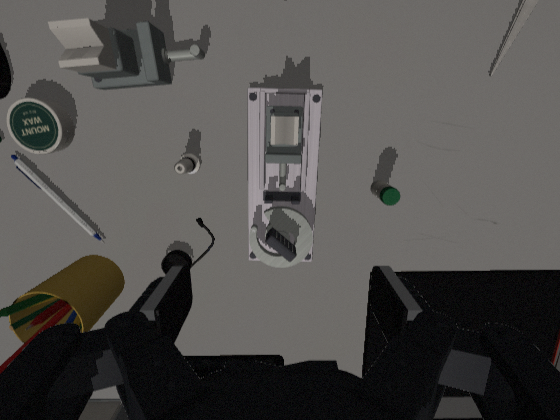

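The wrist view shows the base upright in the image. The cam bar is at (281,243), the mouth at (260,223), the posts at (282,196), the small carrier at (284,130) and the large one at (105,60). I'll go lower for a sharper reading.

```bash
python3 -m handwheel '[{"offset":[-0.005,0,0.045],"spin":0,"grip":1},{"offset":[-0.01,0,0.09],"spin":0,"grip":1},{"offset":[-0.015,0,0.12],"spin":0,"grip":1},{"offset":[-0.015,0,0.12],"spin":0,"grip":1}]'
python3 - <<'E'
from h import *
p=wcam();save(p,'w2.png');o=ctrl.get_obs();print(o['eef_pos'])
for t,z in [('cam_mouth',.033),('cam_grip',.0485),('stop_line',.008),('carrier_grip',.039),('bolt_pin',.033),('carrier',.0),('lock_base',0)]:
    print(t,[(np.round(d['uv']),round(d['confidence'],2),ray(p,d['uv'],z).round(4)) for d in landmark_of(p,t)])
np.save('v2.npy',P(p))
cv2.imwrite('pics/w2c.png',cv2.resize(p['color'][20:300,180:400,::-1],None,fx=2.1,fy=2.1,interpolation=2))
E
```

```text
time_s: 5.58
eef_pos: [0.5838, -0.0302, 0.282]
eef_rot: [-0.003, 0.006, 1.0, 0.001]
wrist_force: [-0.1, 0.0, 0.1]
opening: 1.004
[ 0.58459675 -0.03029073  0.28415058]
cam_mouth [(array([249., 255.]), 0.66, array([ 0.609 , -0.0547])), (array([280., 293.]), 0.51, array([ 0.6424, -0.0311]))]
cam_grip [(array([278., 294.]), 0.91, array([ 0.6337, -0.032 ]))]
stop_line [(array([283., 214.]), 0.55, array([ 0.5836, -0.0279])), (array([422., 205.]), 0.34, array([0.5769, 0.0873]))]
carrier_grip [(array([285., 116.]), 0.58, array([ 0.5057, -0.0254])), (array([250., 255.]), 0.18, array([ 0.6061, -0.0533]))]
bolt_pin [(array([280., 206.]), 0.63, array([ 0.5694, -0.0298]))]
carrier [(array([52., 10.]), 0.76, array([ 0.4307, -0.1915])), (array([285., 126.]), 0.67, array([ 0.5128, -0.025 ]))]
lock_base [(array([283., 264.]), 0.92, array([ 0.6336, -0.0284]))]
```

View pics/w2c.png

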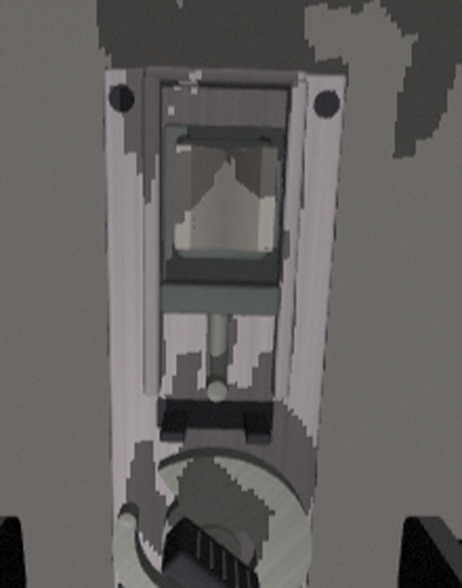

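```bash
python3 - <<'E'
import numpy as np
M=np.load('v2.npy')
def ray(uv,z):
    A=np.array([M[0]-uv[0]*M[2],M[1]-uv[1]*M[2]]);return np.linalg.solve(A[:,:2],-(A[:,2]*z+A[:,3]))
f=lambda c,z:ray((c[0]/2.1+180,c[1]/2.1+20),z)
for n,c,z in [('cL',(105,70),.008),('cR',(345,75),.008),('L2',(112,540),.008),('R2',(316,500),.008),('holeL',(121,98),.008),('holeR',(327,104),.008),('pin',(217,391),.033),('knobmouth',(128,515),.036),('postL',(173,428),.036),('postR',(258,430),.036),('Vl',(175,200),.07),('Vr',(277,200),.07),('railL end',(151,394),.0185),('railR end',(282,396),.0185),('platefrontL',(160,300),.031),('plfrontR',(278,300),.031)]:
    print(n,f(c,z).round(4))
E
```

```text
cL [ 0.4618 -0.0644]
cR [0.4645 0.0179]
L2 [ 0.6414 -0.0725]
R2 [0.6241 0.0132]
holeL [ 0.4706 -0.0594]
holeR [0.4735 0.0121]
pin [ 0.5695 -0.0275]
knobmouth [ 0.6159 -0.061 ]
postL [ 0.5821 -0.0433]
postR [ 0.5833 -0.0131]
Vl [ 0.5055 -0.0385]
Vr [ 0.5059 -0.0109]
railL end [ 0.5744 -0.0523]
railR end [ 0.5759 -0.0029]
platefrontL [ 0.5375 -0.0466]
plfrontR [ 0.5381 -0.0062]
```

Base yaw is about -0.037 rad. The cam axis is near (0.634, -0.030), the cam angle about -0.83, and the pin is 64.5 mm from the axis. Next I'll go above the cam bar with the jaws across it and check.

```bash
python3 -m handwheel '[{"offset":[-0.01,0,0.008],"spin":-9.5,"grip":0.6},{"offset":[-0.02,0,0.016],"spin":-19,"grip":0.6},{"offset":[-0.03,0.001,0.024],"spin":-28.5,"grip":0.6},{"offset":[-0.04,0.001,0.028],"spin":-38,"grip":0.6},{"offset":[-0.0495,0.001,0.03],"spin":-47.5,"grip":0.6},{"offset":[-0.0495,0.001,0.03],"spin":-47.5,"grip":0.6}]'
python3 - <<'E'
from h import *
p=wcam();save(p,'w3.png');o=ctrl.get_obs();print(o['eef_pos'],o['eef_rot'],o['q'][5])
for t,z in [('cam_mouth',.033),('cam_grip',.0485),('lock_base',0)]:
    print(t,[(np.round(d['uv']),round(d['confidence'],2),ray(p,d['uv'],z).round(4)) for d in landmark_of(p,t)])
np.save('v3.npy',P(p))
X=o['eef_pos']; print('grasp point px',[proj(p,[X[0],X[1],z]) for z in(.0485,.063)])
E
```

```text
time_s: 6.72
eef_pos: [0.6348, -0.0299, 0.255]
eef_rot: [0.0, -0.397, 0.918, -0.0]
wrist_force: [0.2, 0.1, -0.2]
opening: 0.599
[ 0.63438979 -0.02982566  0.25496007] [ 6.33770934e-05 -3.95657354e-01  9.18398197e-01 -7.34908575e-05] -2.6178787814410818
cam_mouth []
cam_grip [(array([282., 241.]), 0.74, array([ 0.6321, -0.0307]))]
lock_base [(array([285., 219.]), 0.62, array([ 0.632 , -0.0277]))]
grasp point px [array([280.59630566, 244.14026916]), array([280.58481172, 254.04798906])]
```

View pics/w3.png

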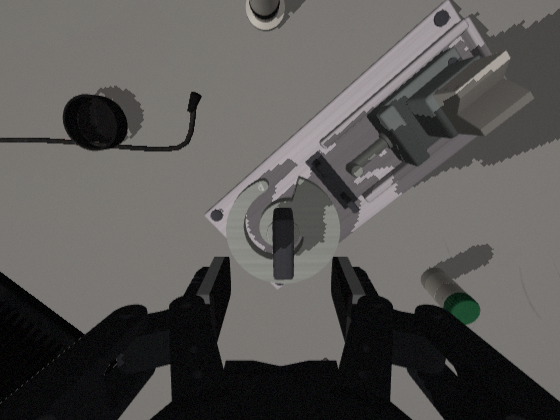

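The bar stands vertical in the image at column 283, rows 207–283, and the mouth opens upward at about (283,190). It is aligned to about 1 mm, so I'll descend and close.

```bash
python3 -m handwheel '[{"offset":[0.001,0.001,0.02],"spin":0,"grip":0.6},{"offset":[0.001,0.001,0.039],"spin":0,"grip":0.6},{"offset":[0.001,0.001,0.039],"spin":0,"grip":0.3},{"offset":[0.001,0.001,0.039],"spin":0,"grip":0.05},{"offset":[0.001,0.001,0.039],"spin":0,"grip":0.05},{"offset":[0.001,0.001,0.039],"spin":0,"grip":0.05},{"offset":[0.001,0.001,0.039],"spin":0,"grip":0.05}]'
python3 -c "
from h import *
o=ctrl.get_obs();print(o)"
```

```text
time_s: 7.8
eef_pos: [0.633, -0.0299, 0.2158]
eef_rot: [0.0, -0.397, 0.918, -0.0]
wrist_force: [0.5, -0.8, -2.7]
opening: 0.123
{'time_s': 7.8, 'q': array([-2.34125954e-01,  5.25325261e-01,  1.56896278e+00, -1.74427269e-05,
        1.04707174e+00, -2.62178205e+00]), 'dq': array([-0.00195663,  0.00065803, -0.00040213,  0.00055373, -0.00026903,
        0.00074537]), 'joint_efforts': array([ 7.81021127e-02, -5.72299540e+01, -3.03137076e+01,  1.85608672e-02,
        1.52269299e-01,  1.50765869e-02]), 'eef_pos': array([ 0.63298523, -0.02986505,  0.21576145]), 'eef_rot': array([ 8.86888772e-05, -3.97172851e-01,  9.17743817e-01, -7.58201759e-05]), 'wrist_force': array([ 0.46929377, -0.8081252 , -2.73564607]), 'torque': array([ 0.01178287, -0.0663124 ,  0.01930025]), 'opening': 0.12339867566939818}
```

```bash
python3 -m handwheel '[{"offset":[0,0,0],"spin":7,"grip":0.05},{"offset":[0,0,0],"spin":14,"grip":0.05},{"offset":[0,0,0],"spin":21,"grip":0.05},{"offset":[0,0,0],"spin":28,"grip":0.05},{"offset":[0,0,0],"spin":35,"grip":0.05},{"offset":[0,0,0],"spin":42,"grip":0.05},{"offset":[0,0,0],"spin":48.5,"grip":0.05},{"offset":[0,0,0],"spin":48.5,"grip":0.05}]'
python3 - <<'E'
from h import *
o=ctrl.get_obs();print(o['eef_pos'],o['eef_rot'],o['torque'],o['wrist_force'])
p=wcam();save(p,'w4.png');np.save('v4.npy',P(p))
s=cams.camera('side');cv2.imwrite('pics/s4.png',cv2.resize(s['color'][180:330,190:350,::-1],None,fx=4,fy=4,interpolation=2))
E
```

```text
time_s: 8.8
eef_pos: [0.6331, -0.0303, 0.2158]
eef_rot: [0.0, 0.014, 1.0, -0.0]
wrist_force: [1.7, -2.3, -4.3]
opening: 0.124
[ 0.63313446 -0.03027073  0.21579071] [ 3.71658636e-04  1.44645159e-02  9.99895262e-01 -3.24711000e-04] [-0.45002526 -0.22994704 -0.01762033] [ 1.69975763 -2.34483527 -4.3173126 ]
```

View pics/w4.png

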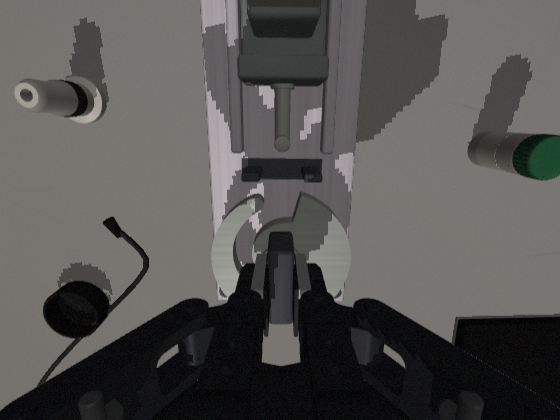

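View pics/s4.png

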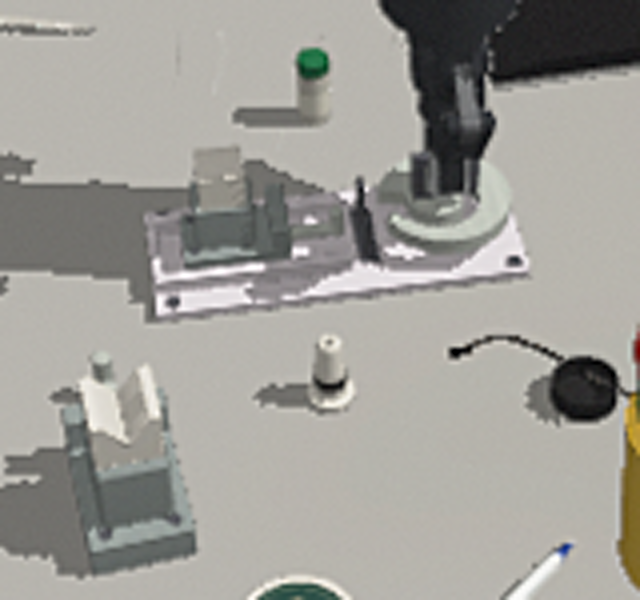

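The mouth now faces the pin: its edges are at (258,200) and (300,195), and the pin is at (282,143). I'll check the numbers.

```bash
python3 - <<'E'
import numpy as np
M=np.load('v4.npy')
def ray(uv,z):
    A=np.array([M[0]-uv[0]*M[2],M[1]-uv[1]*M[2]]);return np.linalg.solve(A[:,:2],-(A[:,2]*z+A[:,3]))
for n,c,z in [('L',(203,50),.008),('L2',(214,220),.008),('R',(359,50),.008),('R2',(349,220),.008),('railinL',(241,148),.0185),('railinR',(323,150),.0185),('railLa',(236,20),.0185),('pin',(282,143),.033),('m1',(262,200),.033),('m2',(298,197),.033),('p1',(253,176),.036),('p2',(312,175),.036),('discL',(212,250),.033),('discR',(351,250),.033),('fpL',(239,80),.031),('fpR',(327,80),.031),('postfaceL',(247,163),.036),('postfaceR',(318,162),.036)]:
    print(n,ray(c,z).round(4))
E
```

```text
L [ 0.5228 -0.0674]
L2 [ 0.6161 -0.0705]
R [0.5252 0.0138]
R2 [0.6186 0.0119]
railinL [ 0.5725 -0.0497]
railinR [ 0.5749 -0.0058]
railLa [ 0.5125 -0.048 ]
pin [ 0.5694 -0.0277]
m1 [ 0.5978 -0.0388]
m2 [ 0.5968 -0.0203]
p1 [ 0.5847 -0.0424]
p2 [ 0.585  -0.0134]
discL [ 0.6249 -0.0672]
discR [0.6271 0.0079]
fpL [ 0.5403 -0.0469]
fpR [ 0.5416 -0.006 ]
postfaceL [ 0.5782 -0.045 ]
postfaceR [ 0.5788 -0.0105]
```

```bash
python3 -m handwheel '[{"offset":[0,0,0],"spin":0,"grip":0.6},{"offset":[0,0,0],"spin":0,"grip":0.6},{"offset":[0,0,0],"spin":0,"grip":0.6},{"offset":[0,0,-0.03],"spin":0,"grip":0.6},{"offset":[0,0,-0.055],"spin":0,"grip":0.6},{"offset":[0.04,0,-0.06],"spin":0,"grip":0.6},{"offset":[0.085,0.001,-0.06],"spin":0,"grip":0.6},{"offset":[0.127,0.001,-0.06],"spin":0,"grip":0.6},{"offset":[0.127,0.001,-0.06],"spin":0,"grip":0.6}]'
python3 - <<'E'
from h import *
o=ctrl.get_obs();print(o['eef_pos'],o['eef_rot'],o['torque'],o['wrist_force'])
p=wcam();save(p,'w5.png');np.save('v5.npy',P(p))
X=o['eef_pos'];print([proj(p,[X[0],X[1],z]) for z in(.054,.076)])
for t,z in [('carrier_grip',.039),('bolt_pin',.033),('cam_mouth',.033)]:
    print(t,[(np.round(d['uv']),round(d['confidence'],2),ray(p,d['uv'],z).round(4)) for d in landmark_of(p,t)])
E
```

```text
time_s: 10.02
eef_pos: [0.5035, -0.0244, 0.2752]
eef_rot: [-0.001, 0.015, 1.0, 0.0]
wrist_force: [0.9, -0.0, 0.8]
opening: 0.598
[ 0.50350011 -0.02442667  0.27521732] [-1.26985729e-03  1.47360968e-02  9.99890538e-01  3.82216280e-04] [ 0.01962282  0.00185729 -0.00277298] [ 0.92500218 -0.01958018  0.8401    ]
[array([280.24441619, 237.10472652]), array([280.23581973, 250.64331364])]
carrier_grip [(array([279., 233.]), 0.61, array([ 0.506 , -0.0256])), (array([  5., 136.]), 0.57, array([ 0.4329, -0.202 ]))]
bolt_pin [(array([277., 307.]), 0.9, array([ 0.5719, -0.0288])), (array([143., 124.]), 0.56, array([ 0.4283, -0.1133])), (array([153., 265.]), 0.25, array([ 0.5313, -0.1224]))]
cam_mouth [(array([277., 337.]), 0.58, array([ 0.6   , -0.0301])), (array([281., 227.]), 0.33, array([ 0.504 , -0.0237]))]
```

View pics/w5.png

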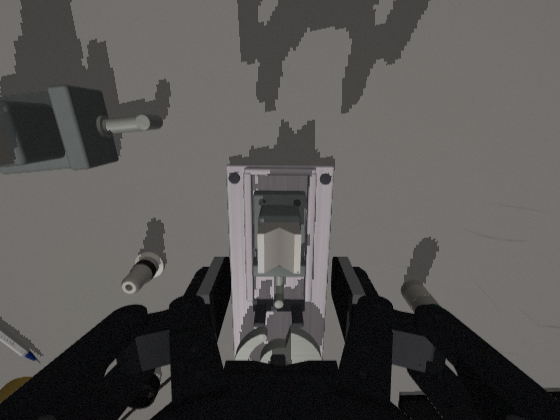

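The carrier is centred between the open fingers, with its V block at (280,245). I'll descend and close.

```bash
python3 -m handwheel '[{"offset":[0,-0.001,0.03],"spin":0,"grip":0.6},{"offset":[0,-0.001,0.06],"spin":0,"grip":0.6},{"offset":[0,-0.001,0.071],"spin":0,"grip":0.6},{"offset":[0,-0.001,0.071],"spin":0,"grip":0.4},{"offset":[0,-0.001,0.071],"spin":0,"grip":0.2},{"offset":[0,-0.001,0.071],"spin":0,"grip":0.2},{"offset":[0,-0.001,0.071],"spin":0,"grip":0.2},{"offset":[0,-0.001,0.071],"spin":0,"grip":0.2}]'
python3 - <<'E'
from h import *
o=ctrl.get_obs();print(o['eef_pos'],o['eef_rot'],o['torque'],o['wrist_force'])
p=wcam();save(p,'w6.png');np.save('v6.npy',P(p))
E
```

```text
time_s: 11.22
eef_pos: [0.5063, -0.0262, 0.2053]
eef_rot: [0.0, 0.015, 1.0, -0.0]
wrist_force: [-0.6, -0.5, 2.0]
opening: 0.312
[ 0.50626823 -0.02615939  0.20532508] [ 4.98832125e-04  1.48160855e-02  9.99890105e-01 -1.16790241e-04] [0.05758395 0.12165479 0.04180778] [-0.63366757 -0.51218333  1.99602974]
```

View pics/w6.png

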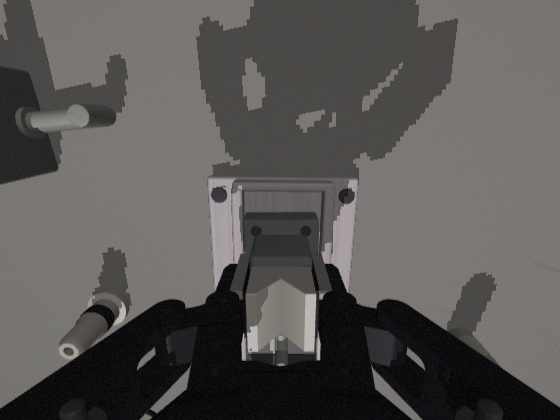

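```bash
python3 -m handwheel '[{"offset":[-0.005,0,0],"spin":0,"grip":0.2},{"offset":[-0.01,0,0],"spin":0,"grip":0.2},{"offset":[-0.015,0,0],"spin":0,"grip":0.2},{"offset":[-0.02,0,0],"spin":0,"grip":0.2},{"offset":[-0.025,0,0],"spin":0,"grip":0.2},{"offset":[-0.03,0,0],"spin":0,"grip":0.2},{"offset":[-0.03,0,0],"spin":0,"grip":0.2}]'
python3 -m handwheel '[{"offset":[-0.001,0,0],"spin":0,"grip":0.2},{"offset":[-0.002,0,0],"spin":0,"grip":0.2},{"offset":[-0.003,0,0],"spin":0,"grip":0.2},{"offset":[-0.003,0,0],"spin":0,"grip":0.2}]'
python3 - <<'E'
from h import *
p=cams.camera('side');cv2.imwrite('pics/s7.png',cv2.resize(p['color'][180:330,190:350,::-1],None,fx=4,fy=4,interpolation=2))
E
```

```text
time_s: 12.15
eef_pos: [0.537, -0.0272, 0.2053]
eef_rot: [0.001, 0.015, 1.0, -0.0]
wrist_force: [0.9, 0.1, 5.2]
opening: 0.313
time_s: 12.65
eef_pos: [0.5394, -0.0272, 0.2053]
eef_rot: [0.001, 0.015, 1.0, -0.0]
wrist_force: [-1.0, 0.1, 7.5]
opening: 0.315
```

View pics/s7.png

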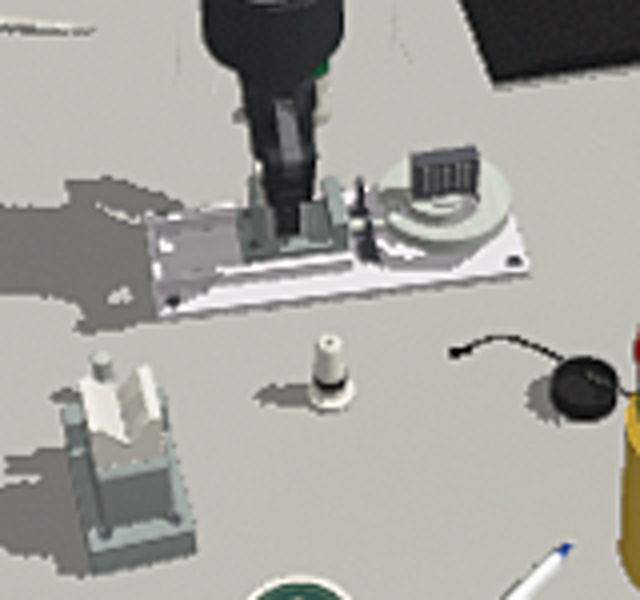

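The pin is entering the mouth and there is no contact yet. I'll continue in small steps.

```bash
python3 -m handwheel '[{"offset":[-0.001,0,0],"spin":0,"grip":0.2},{"offset":[-0.002,0,0],"spin":0,"grip":0.2},{"offset":[-0.002,0,0],"spin":0,"grip":0.2}]'
python3 -m handwheel '[{"offset":[-0.001,0,0],"spin":0,"grip":0.2},{"offset":[-0.001,0,0],"spin":0,"grip":0.2}]'
python3 -m handwheel '[{"offset":[-0.001,0,0],"spin":0,"grip":0.2},{"offset":[-0.001,0,0],"spin":0,"grip":0.2}]'
```

```text
time_s: 13.08
eef_pos: [0.5414, -0.0273, 0.2053]
eef_rot: [0.001, 0.015, 1.0, -0.0]
wrist_force: [-1.6, 0.3, 7.6]
opening: 0.31
time_s: 13.32
eef_pos: [0.5423, -0.0273, 0.2053]
eef_rot: [0.0, 0.015, 1.0, -0.0]
wrist_force: [-0.8, 0.9, 6.2]
opening: 0.315
time_s: 13.58
eef_pos: [0.5432, -0.0273, 0.2053]
eef_rot: [0.0, 0.015, 1.0, -0.0]
wrist_force: [-2.0, -0.7, 8.4]
opening: 0.313
```

```bash
python3 -m handwheel '[{"offset":[-0.001,0,0],"spin":0,"grip":0.2},{"offset":[-0.001,0,0],"spin":0,"grip":0.2}]'
python3 -m handwheel '[{"offset":[-0.001,0,0],"spin":0,"grip":0.2},{"offset":[-0.001,0,0],"spin":0,"grip":0.2}]'
```

```text
time_s: 13.82
eef_pos: [0.5437, -0.0273, 0.2053]
eef_rot: [-0.001, 0.015, 1.0, -0.0]
wrist_force: [-5.2, -0.1, 12.9]
opening: 0.317
time_s: 14.08
eef_pos: [0.5441, -0.0273, 0.2053]
eef_rot: [-0.002, 0.015, 1.0, -0.0]
wrist_force: [-10.4, -1.0, 15.3]
opening: 0.313
```

It contacts at 37.8 mm of travel, where the pin should meet the hub (pin about 26 mm from the axis). I'll relieve the push slightly, release, and lift over to the cam.

```bash
python3 -m handwheel '[{"offset":[0.0015,0,0],"spin":0,"grip":0.2},{"offset":[0.0015,0,0],"spin":0,"grip":0.2}]'
python3 -m handwheel '[{"offset":[0,0,0],"spin":0,"grip":0.6},{"offset":[0,0,0],"spin":0,"grip":0.6},{"offset":[0,0,0],"spin":0,"grip":0.6},{"offset":[0,0,-0.035],"spin":0,"grip":0.6},{"offset":[0,0,-0.07],"spin":0,"grip":0.6},{"offset":[-0.03,0,-0.07],"spin":0,"grip":0.6},{"offset":[-0.06,0,-0.07],"spin":0,"grip":0.6},{"offset":[-0.089,0,-0.065],"spin":0,"grip":0.6},{"offset":[-0.089,0,-0.065],"spin":0,"grip":0.6}]'
python3 - <<'E'
from h import *
o=ctrl.get_obs();print(o['eef_pos'],o['eef_rot'],o['q'][5])
p=wcam();save(p,'w8.png');np.save('v8.npy',P(p))
X=o['eef_pos'];print([proj(p,[X[0],X[1],z]) for z in(.0485,.063)])
for t,z in [('cam_grip',.0485),('bolt_pin',.033)]:
    print(t,[(np.round(d['uv']),round(d['confidence'],2),ray(p,d['uv'],z).round(4)) for d in landmark_of(p,t)])
s=cams.camera('side');cv2.imwrite('pics/s8.png',cv2.resize(s['color'][180:300,220:340,::-1],None,fx=5,fy=5,interpolation=2))
E
```

```text
time_s: 14.32
eef_pos: [0.5433, -0.0273, 0.2053]
eef_rot: [-0.0, 0.015, 1.0, -0.0]
wrist_force: [-4.4, 0.4, 10.5]
opening: 0.314
time_s: 15.45
eef_pos: [0.6334, -0.03, 0.269]
eef_rot: [-0.0, 0.015, 1.0, 0.0]
wrist_force: [-0.7, -0.2, -0.4]
opening: 0.597
[ 0.63342084 -0.02996591  0.26900616] [-3.75980447e-05  1.47107685e-02  9.99891790e-01  2.83797682e-05] -1.7755255600891617
[array([280.46648618, 236.7325115 ]), array([280.46154275, 245.38419221])]
cam_grip [(array([279., 235.]), 0.83, array([ 0.6322, -0.0308])), (array([119., 267.]), 0.5, array([ 0.6522, -0.1417]))]
bolt_pin [(array([276., 190.]), 0.97, array([ 0.6054, -0.0325]))]
```

View pics/w8.png

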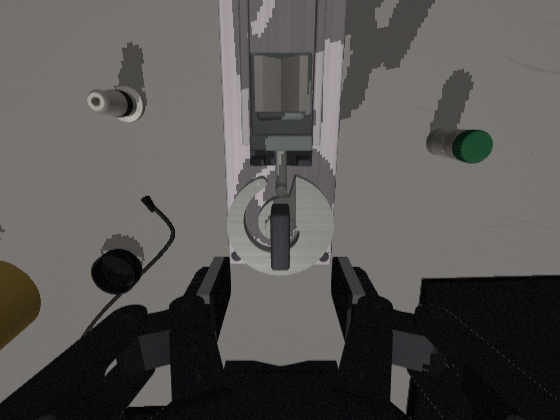

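View pics/s8.png

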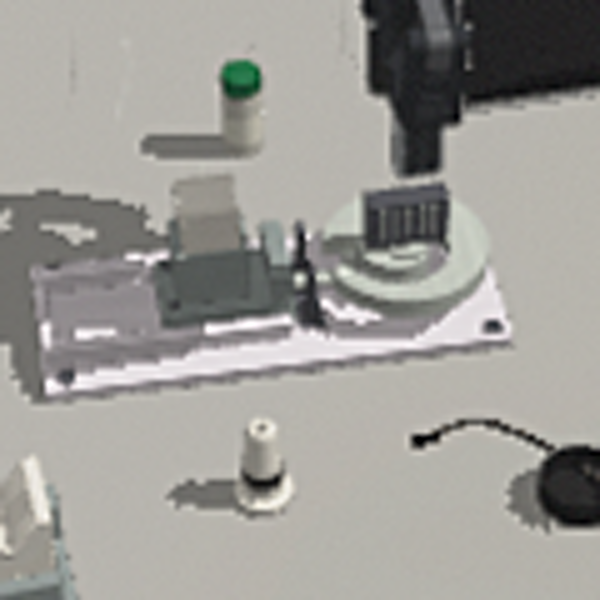

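The pin is at (280,187) inside the mouth, between edges (262,180) and (296,178), and the bystanders are unmoved. I'll take the cam bar again.

```bash
python3 -m handwheel '[{"offset":[0,0,0.025],"spin":0,"grip":0.6},{"offset":[0,0,0.0535],"spin":0,"grip":0.6},{"offset":[0,0,0.0535],"spin":0,"grip":0.3},{"offset":[0,0,0.0535],"spin":0,"grip":0.05},{"offset":[0,0,0.0535],"spin":0,"grip":0.05},{"offset":[0,0,0.0535],"spin":0,"grip":0.05},{"offset":[0,0,0.0535],"spin":0,"grip":0.05}]'
cat > m.py <<'E'
from h import *
from collections import deque
o=ctrl.get_obs();q=o['eef_rot'];t=o['torque'];f=o['wrist_force']
yaw=np.degrees(2*np.arctan2(q[2],q[1]))
print('t',o['time_s'],'yaw',round(yaw,2),'tq',t.round(4),'f',f.round(2),'eff6',round(o['joint_efforts'][5],4),'q6',round(o['q'][5],4),o['eef_pos'].round(4))
E
python3 m.py
```

```text
time_s: 16.52
eef_pos: [0.6328, -0.0302, 0.2177]
eef_rot: [0.001, 0.015, 1.0, -0.0]
wrist_force: [-4.4, -0.9, 7.1]
opening: 0.125
t 16.525 yaw 178.31 tq [-0.2535  0.656   0.1142] f [-4.44 -0.94  7.07] eff6 0.0725 q6 -1.7755 [ 0.6328 -0.0302  0.2177]
```

```bash
python3 -m handwheel '[{"offset":[0,0,0],"spin":4,"grip":0.05},{"offset":[0,0,0],"spin":9,"grip":0.05},{"offset":[0,0,0],"spin":14,"grip":0.05},{"offset":[0,0,0],"spin":19,"grip":0.05},{"offset":[0,0,0],"spin":20,"grip":0.05},{"offset":[0,0,0],"spin":21,"grip":0.05},{"offset":[0,0,0],"spin":22,"grip":0.05}]'; python3 m.py
python3 -m handwheel '[{"offset":[0,0,0],"spin":1,"grip":0.05},{"offset":[0,0,0],"spin":2,"grip":0.05}]'; python3 m.py
```

```text
time_s: 17.4
eef_pos: [0.6328, -0.0303, 0.2177]
eef_rot: [0.001, 0.206, 0.979, -0.0]
wrist_force: [-4.0, -2.6, 6.3]
opening: 0.116
t 17.4 yaw 156.28 tq [-0.36    0.6146  0.0516] f [-4.   -2.58  6.33] eff6 -0.1025 q6 -1.391 [ 0.6328 -0.0303  0.2177]
time_s: 17.65
eef_pos: [0.6328, -0.0303, 0.2177]
eef_rot: [0.001, 0.223, 0.975, -0.0]
wrist_force: [-4.4, -2.1, 5.9]
opening: 0.123
t 17.65 yaw 154.28 tq [-0.3172  0.663   0.093 ] f [-4.4  -2.05  5.93] eff6 -0.1026 q6 -1.3561 [ 0.6328 -0.0303  0.2177]
```

```bash
python3 -m handwheel '[{"offset":[0,0,0],"spin":5,"grip":0.05},{"offset":[0,0,0],"spin":10,"grip":0.05},{"offset":[0,0,0],"spin":15,"grip":0.05},{"offset":[0,0,0],"spin":20,"grip":0.05},{"offset":[0,0,0],"spin":22,"grip":0.05},{"offset":[0,0,0],"spin":23,"grip":0.05},{"offset":[0,0,0],"spin":24,"grip":0.05},{"offset":[0,0,0],"spin":25,"grip":0.05}]'; python3 m.py
python3 - <<'E'
from h import *
p=wcam();save(p,'w9.png')
s=cams.camera('side');cv2.imwrite('pics/s9.png',cv2.resize(s['color'][180:300,220:340,::-1],None,fx=5,fy=5,interpolation=2))
E
```

```text
time_s: 18.65
eef_pos: [0.6327, -0.0304, 0.2177]
eef_rot: [0.001, 0.428, 0.904, -0.0]
wrist_force: [-3.6, -3.1, 6.4]
opening: 0.124
t 18.65 yaw 129.28 tq [-0.4077  0.6693  0.1067] f [-3.63 -3.1   6.36] eff6 -0.0998 q6 -0.9198 [ 0.6327 -0.0304  0.2177]
```

View pics/w9.png

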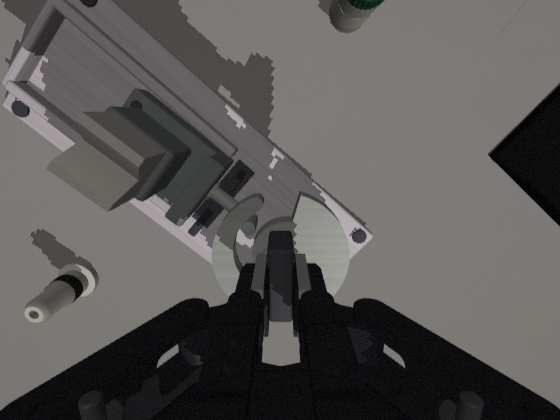

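View pics/s9.png

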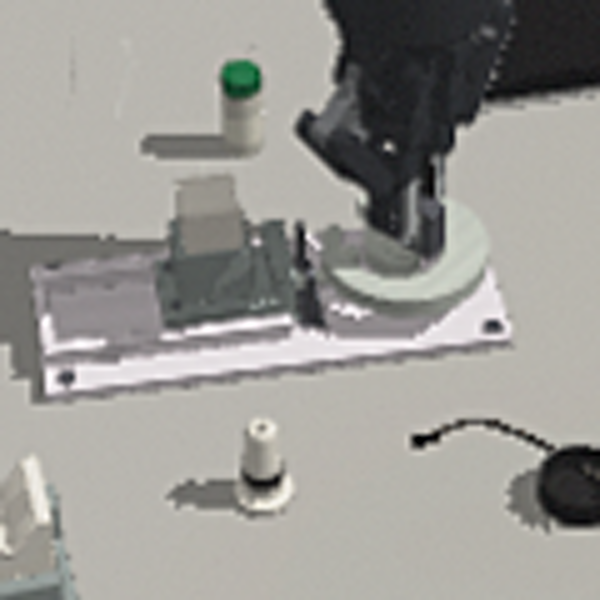

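The hook has passed over the bolt: its tip is at (252,205) and the pin at (250,228) is inside the slot. I'll keep turning.

```bash
python3 -m handwheel '[{"offset":[0,0,0],"spin":5,"grip":0.05},{"offset":[0,0,0],"spin":10,"grip":0.05},{"offset":[0,0,0],"spin":15,"grip":0.05},{"offset":[0,0,0],"spin":20,"grip":0.05},{"offset":[0,0,0],"spin":25,"grip":0.05},{"offset":[0,0,0],"spin":30,"grip":0.05},{"offset":[0,0,0],"spin":35,"grip":0.05},{"offset":[0,0,0],"spin":37,"grip":0.05},{"offset":[0,0,0],"spin":38,"grip":0.05},{"offset":[0,0,0],"spin":39,"grip":0.05},{"offset":[0,0,0],"spin":40,"grip":0.05}]'; python3 m.py
python3 -m handwheel '[{"offset":[0,0,0],"spin":2,"grip":0.05},{"offset":[0,0,0],"spin":4,"grip":0.05},{"offset":[0,0,0],"spin":5,"grip":0.05},{"offset":[0,0,0],"spin":6,"grip":0.05},{"offset":[0,0,0],"spin":7,"grip":0.05}]'; python3 m.py
```

```text
time_s: 20.12
eef_pos: [0.6326, -0.0305, 0.2178]
eef_rot: [0.001, 0.712, 0.703, -0.0]
wrist_force: [-5.1, -2.3, 7.1]
opening: 0.123
t 20.125 yaw 89.28 tq [-0.5744  0.8374  0.085 ] f [-5.08 -2.34  7.12] eff6 -0.1092 q6 -0.2216 [ 0.6326 -0.0305  0.2178]
time_s: 20.75
eef_pos: [0.6326, -0.0305, 0.2177]
eef_rot: [0.001, 0.753, 0.658, -0.0]
wrist_force: [-5.6, -4.0, 7.2]
opening: 0.124
t 20.75 yaw 82.28 tq [-0.5167  0.8958  0.1147] f [-5.63 -4.01  7.16] eff6 -0.0966 q6 -0.0995 [ 0.6326 -0.0305  0.2177]
```

```bash
python3 -m handwheel '[{"offset":[0,0,0],"spin":1.5,"grip":0.05},{"offset":[0,0,0],"spin":3,"grip":0.05},{"offset":[0,0,0],"spin":4,"grip":0.05},{"offset":[0,0,0],"spin":5,"grip":0.05}]'>/dev/null; python3 m.py
python3 -m handwheel '[{"offset":[0,0,0],"spin":1.5,"grip":0.05},{"offset":[0,0,0],"spin":3,"grip":0.05},{"offset":[0,0,0],"spin":4,"grip":0.05},{"offset":[0,0,0],"spin":5,"grip":0.05}]'>/dev/null; python3 m.py
python3 -m handwheel '[{"offset":[0,0,0],"spin":1.5,"grip":0.05},{"offset":[0,0,0],"spin":3,"grip":0.05},{"offset":[0,0,0],"spin":4,"grip":0.05},{"offset":[0,0,0],"spin":5,"grip":0.05}]'>/dev/null; python3 m.py
python3 -m handwheel '[{"offset":[0,0,0],"spin":1.5,"grip":0.05},{"offset":[0,0,0],"spin":3,"grip":0.05},{"offset":[0,0,0],"spin":4,"grip":0.05},{"offset":[0,0,0],"spin":5,"grip":0.05}]'>/dev/null; python3 m.py
```

```text
t 21.25 yaw 77.28 tq [-0.5478  0.8767  0.0454] f [-5.46 -3.72  6.76] eff6 -0.1007 q6 -0.0122 [ 0.6326 -0.0305  0.2177]
t 21.75 yaw 72.28 tq [-0.5276  0.967   0.0502] f [-5.86 -3.89  8.37] eff6 -0.0922 q6 0.0751 [ 0.6325 -0.0305  0.2177]
t 22.25 yaw 67.28 tq [-0.5908  0.9762  0.0903] f [-5.78 -3.79  7.87] eff6 -0.0958 q6 0.1623 [ 0.6325 -0.0305  0.2178]
t 22.75 yaw 62.28 tq [-0.5538  0.9922  0.1079] f [-5.14 -4.01  7.87] eff6 -0.0994 q6 0.2496 [ 0.6325 -0.0305  0.2177]
```

```bash
python3 -m handwheel '[{"offset":[0,0,0],"spin":1.5,"grip":0.05},{"offset":[0,0,0],"spin":3,"grip":0.05},{"offset":[0,0,0],"spin":4,"grip":0.05},{"offset":[0,0,0],"spin":5,"grip":0.05}]'>/dev/null; python3 m.py
python3 -m handwheel '[{"offset":[0,0,0],"spin":1.5,"grip":0.05},{"offset":[0,0,0],"spin":3,"grip":0.05},{"offset":[0,0,0],"spin":4,"grip":0.05},{"offset":[0,0,0],"spin":5,"grip":0.05}]'>/dev/null; python3 m.py
python3 -m handwheel '[{"offset":[0,0,0],"spin":1.5,"grip":0.05},{"offset":[0,0,0],"spin":3,"grip":0.05},{"offset":[0,0,0],"spin":4,"grip":0.05},{"offset":[0,0,0],"spin":5,"grip":0.05}]'>/dev/null; python3 m.py
```

```text
t 23.25 yaw 57.29 tq [-0.5715  1.0209  0.1531] f [-6.38 -2.3   8.13] eff6 -0.0823 q6 0.3368 [ 0.6325 -0.0305  0.2177]
t 23.75 yaw 52.29 tq [-0.5339  1.0621  0.1288] f [-6.65 -3.24  7.39] eff6 -0.0586 q6 0.424 [ 0.6325 -0.0304  0.2177]
t 24.25 yaw 47.3 tq [-0.5477  1.0825  0.1522] f [-7.35 -2.45  9.44] eff6 -0.0291 q6 0.5113 [ 0.6324 -0.0304  0.2177]
```

The torque starts rising at tool yaw of about 60° (cam about 2.07 rad). The slope is 0.027 N m per 5°, which matches the stated 0.3 N m/rad, so the pull is now about 13 N. A further 7° gives about 20 N.

```bash
python3 -m handwheel '[{"offset":[0,0,0],"spin":1,"grip":0.05},{"offset":[0,0,0],"spin":2,"grip":0.05},{"offset":[0,0,0],"spin":3,"grip":0.05},{"offset":[0,0,0],"spin":4,"grip":0.05}]'>/dev/null; python3 m.py
python3 -m handwheel '[{"offset":[0,0,0],"spin":1,"grip":0.05},{"offset":[0,0,0],"spin":2,"grip":0.05},{"offset":[0,0,0],"spin":3,"grip":0.05}]'>/dev/null; python3 m.py
python3 - <<'E'
from h import *
p=wcam();save(p,'w10.png')
s=cams.camera('side');cv2.imwrite('pics/s10.png',cv2.resize(s['color'][180:300,220:340,::-1],None,fx=5,fy=5,interpolation=2))
E
```

```text
t 24.75 yaw 43.3 tq [-0.551   1.0675  0.186 ] f [-6.14 -2.9   8.71] eff6 -0.0011 q6 0.5811 [ 0.6324 -0.0304  0.2177]
t 25.125 yaw 40.3 tq [-0.5478  1.1029  0.2177] f [-6.24 -2.77  8.69] eff6 -0.0005 q6 0.6334 [ 0.6324 -0.0304  0.2177]
```

View pics/w10.png

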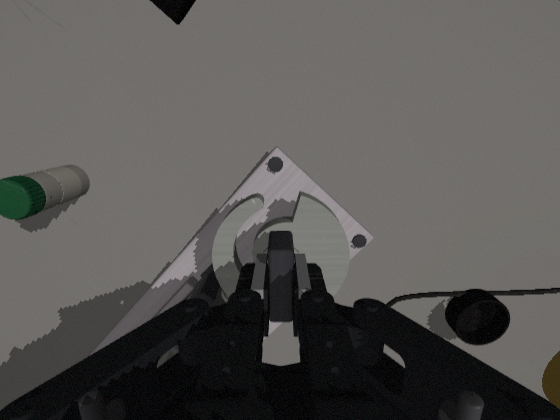

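View pics/s10.png

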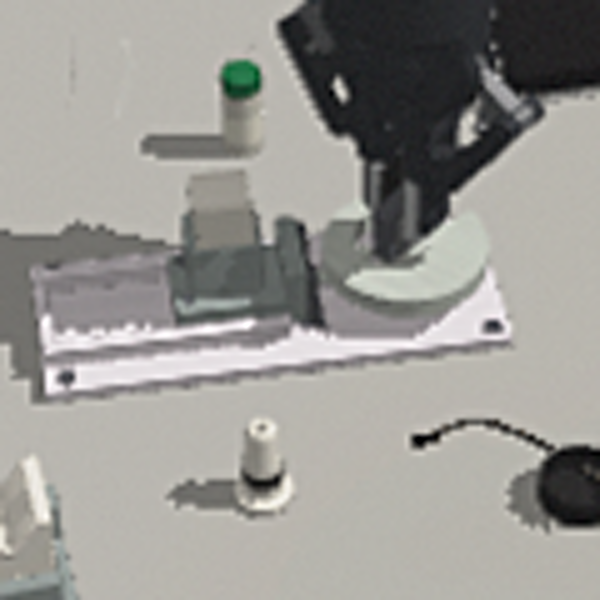

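The carrier's front plate stands against the posts and the hook holds the pin. The cam followed the tool, with the mouth edges still at (258,200) and (300,195). Both the angle past contact (20°) and the torque rise (about 0.1 N m) give about 20 N. I'll let go and rise.

```bash
python3 -m handwheel '[{"offset":[0,0,0],"spin":0,"grip":0.3},{"offset":[0,0,0],"spin":0,"grip":0.6},{"offset":[0,0,0],"spin":0,"grip":0.6},{"offset":[0,0,0],"spin":0,"grip":0.6},{"offset":[0,0,-0.03],"spin":0,"grip":0.6},{"offset":[0,0,-0.06],"spin":0,"grip":0.6},{"offset":[0,0,-0.09],"spin":0,"grip":0.6},{"offset":[0,0,-0.12],"spin":0,"grip":0.6},{"offset":[0,0,-0.12],"spin":0,"grip":0.6},{"offset":[0,0,-0.12],"spin":0,"grip":0.6}]'; python3 m.py
python3 - <<'E'
from h import *
p=wcam();save(p,'w11.png')
s=cams.camera('side');cv2.imwrite('pics/s11.png',cv2.resize(s['color'][180:300,220:340,::-1],None,fx=5,fy=5,interpolation=2))
o=ctrl.get_obs();b=s;a=cams.camera('scene')
for t,z in [('vial',.024),('collet',.021),('lens_cap',.008)]:
    for q in(a,b):print(t,[(ray(q,d['uv'],z).round(3),round(d['confidence'],2)) for d in boxes_of(q,t)])
E
```

```text
time_s: 26.48
eef_pos: [0.6321, -0.0298, 0.3352]
eef_rot: [-0.0, 0.939, 0.345, -0.001]
wrist_force: [0.6, 0.1, -0.5]
opening: 0.6
t 26.475 yaw 40.3 tq [ 0.0385  0.0067 -0.0242] f [ 0.64  0.06 -0.5 ] eff6 0.0 q6 0.6331 [ 0.6321 -0.0298  0.3352]
vial [(array([0.577, 0.088]), 0.72), (array([ 0.631, -0.027]), 0.3)]
vial [(array([0.574, 0.092]), 0.61)]
collet [(array([ 0.541, -0.127]), 0.66), (array([0.569, 0.002]), 0.43)]
collet [(array([ 0.536, -0.15 ]), 0.73), (array([ 0.586, -0.063]), 0.25)]
lens_cap [(array([ 0.673, -0.174]), 0.56)]
lens_cap [(array([ 0.674, -0.172]), 0.64)]
```

View pics/w11.png

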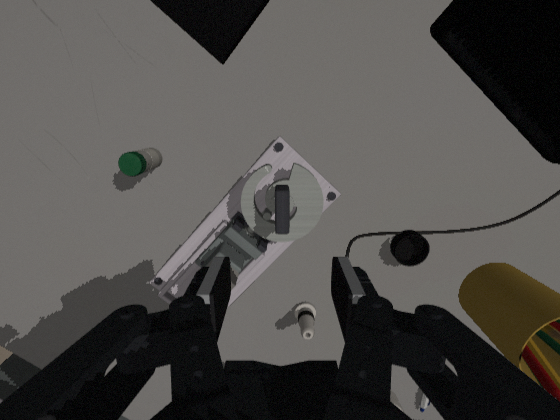

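View pics/s11.png

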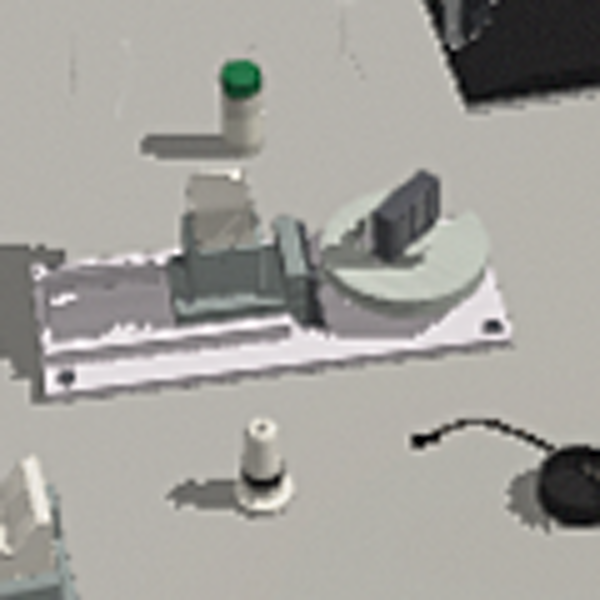

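The bar in the image (282,186–233) is still aligned with the tool, so the cam kept its angle. The carrier is against the posts, the bystanders stand as before and the robot is clear. Handing in.

```bash
python3 -c "
from h import *
print(ctrl.hand_in())"
```

```text
the job is handed in; nothing more can be done
None
```

The carrier is locked to its base and I handed the job in at about 26.6 s of the 72 s; no verdict came back.

- **What I did:** I turned the cam by about 0.85 rad so its mouth faced the bolt. I then slid the smaller carrier about 38 mm until the pin met the hub, with roughly 10 N of contact. After re-gripping the bar I turned the cam clockwise by about 138° (2.4 rad).
- **How tight it is:** The stop posts were met at about 2.07 rad. From there the torque rose at the stated slope, and I stopped 20° further on, which gives about 20 N.
- **Last checks:** After I let go, the cam kept its angle and the carrier's front plate stood against the posts. The vial, collet and lens cap looked upright and unmoved in the pictures. The robot was touching nothing.
- **Readings that disagreed:**
  - The wrist torque was noisy; its last reading alone would suggest up to 26 N, against about 20 N from the angle and the joint effort.
  - The joint-effort signal was offset in sign, so I used only its change. Its last two readings barely differed, although the cam turned 3° between them.
  - The detectors' positions for the collet and lens cap scattered by 1–2 cm between readings; the pictures show no movement.

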